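# Hook a lamp's shade ring out from behind the desk screen

## Robot

A 6-joint arm with a two-finger parallel gripper is mounted at the origin on the work surface. World frame = base frame: x ahead of the robot, y to its left, z up, the work surface at z = 0. Lengths are in m, angles in rad, forces in N, time in s.
With the tool pointing down it reaches from about 0.3 to 0.775 m from the base axis. Payload 14.6 kg.
Tool frame: the origin (TCP) lies on the centre line of the jaws, within the pads' length; the fingertips stand 19 mm ahead of it and the grasp point (between the pads) is the TCP; y points along the fingers, x is the direction in which the jaws open and shut, and the axes are right-handed (so a half turn about y gives the same grasp; the last joint's range is limited). The gripper opens to 94 mm and grips with 3 to 60 N. Pads are 16 mm wide; open, the fingers measure 119 mm over their backs; the gripper's body (75 mm by 177 mm) begins 78 mm behind the grasp point.
Start: joints at [-0.067, 0.3, 1.521, -0, 1.321, -0.067], TCP at [0.55, -0, 0.224] pointing down, gripper open.
Joint ranges: [-3.03, 3.03], [-0.79, 2.21], [0.23, 2.52], [-1.04, 4.18], [0, 3.07], [-2.55, 2.55]. Speed limits (rad/s): [2.22, 2.22, 2.57, 3.14, 3.14, 3.14].

## Interface

Orientations are given as [roll, pitch, yaw] about the fixed x, y, z axes, in that order (R = Rz(yaw) Ry(pitch) Rx(roll)).
In Python, from station import ctrl, optics gives the robot as it stands.
- The arm moves only by the tool jog_arm, never from a script. Its argument "targets" is a list of rows, each a list of 3 entries, a list of its own where there are three numbers: the finger opening in cm, from 0 to 9.4, then the shift along the tool's x, y, z in cm, then the turn about the tool's y in rad. A call has 1 to 10 rows; each row is the pose to reach, as a shift and turn from the pose commanded when the call began, along the tool's axes at that moment; what a row does not reach only later rows make up. A row lasts 1/10 s, in which the tool goes at most 50 mm and 8.59 degrees, less where a joint would pass 70% of its speed; a pose out of reach is approached as far as the arm can. A call with a gripper value outside its range is refused whole. The fingers move at their own pace and stop on an object; "grip_force" is the grip in N (left out, the last holds). Time passes only in rows, so rows that repeat a pose let the fingers close. It gives the time, the measured TCP pose, the force and the opening at its end, in the units of the state.
- ctrl.get_obs(): the state, without advancing time (a new reading comes with each control period).
- optics.camera(name): name is "scene" or "side" or "wrist"; returns a dict with "img" (420x560x3 uint8, red, green, blue), "range_z" (420x560 float32, m along the optical axis (not along the pixel's ray), 0 where there is no reading), "camera_matrix" (3x3 intrinsics, pixels), "world_to_cam" (4x4, takes a point from world to camera coordinates); the wrist camera has in their place "mount" (4x4, takes a point from camera to tool coordinates, whose origin is the TCP and whose axes are the tool frame's). Camera axes: x right, y up, looking along -z (the intrinsics and any distortion apply to the point x, -y, -z); pixel columns grow to the right and rows downward; lengths in m; the calibration is good to about 2 mm. A picture is of the moment at which its call begins: read the wrist's pose just before it.
- ctrl.hand_in(): hands the job in, once; it reports no verdict.
The state is a dict: "time_s": time; "qpos": joint angles; "joint_vel": joint speeds; "tau": joint torques, N m; "ee_pos": TCP position; "eef_rot": TCP orientation; "force": force on the tool from outside, world axes, zero at the start; "moment": the same for the moment, N m; "grip_width": finger opening in m.
Only numpy, scipy, OpenCV 4.12 (cv2) and the standard library are available. Lean on these libraries where they do the work, as an engineer would, in place of code of your own. Each camera call takes 0.05 s, during which the arm holds its last target. There are 200 camera calls.

## Task

The brass shade ring of the desk lamp has slid under the clear screen and lies by the rail behind it, where no hand fits. Take the telescopic screen-pull hook from the green mark book, slide it under the screen flat on the glass, work its crook in between rail and ring, and draw the ring out under the screen, keeping the hook down on the glass the whole way, until the ring lies flat and well clear on the near side; then lay the hook back on the book. Bear only lightly on the glass, the screen and its rail, and the ring, do not touch the ring with the gripper, and leave everything else on the desk as it stands.

Things in the scene. Friction and masses are not known exactly. Their poses are not given: they have to be found in the camera images.
- ring: Loose brass shade ring of a small bayonet lampholder, lying flat: 34 mm outside, 22 mm hole, 6 mm high, about 27 g. Origin: centre of its underside; z up. It starts behind the screen, its rim 1 to 5 mm short of the rail. It is too light to be felt when it slides (drag about 0.2 N).
- screen: Fixed clear acrylic desk screen. Origin: on the glass, under the middle of the sheet; +x points to its back, away from the robot, y along it, z up. Sheet 400 mm wide, 5 mm thick, 254 mm high, its lower edge in an aluminium trim 10 mm thick. At both ends (y 200 to 216 mm either side) a post 20 mm deep and a foot 18 mm high from x = -25 to 76.
- gap (a point): Middle of the underside of the screen's trim, 15 mm above the glass (screen frame x 0, y 0, z 15). This 15 mm gap, 400 mm wide between the feet, is the only way under the screen.
- rail (a point): Middle of the upper inner edge of the rail behind the screen (screen frame x 60, y 0, z 18). The rail, aluminium, fixed, stands on the glass from foot to foot, 18 mm high and 14 mm thick; its inner face is the plane x = 60 mm of the screen's frame.
- hook: Loose telescopic screen-pull hook, 125 g, lying on the book; this is its handle. Origin: at the grip place, level with the tube's underside; x along the tool to its hook end, y to the side its crook points to, z up. Wooden handle x -55 to 45, y -10 to 10, z 2 to 26 mm: grip across y at the origin. An 8 mm steel tube cranks down from it; from x = 74 to 112 its axis is at y 0, z 4.
- hook_tube (a point): End of the hook's outer tube, on its axis (hook frame x 112, y 0, z 4 mm). Out of it comes a 6 mm rod, stiffly telescoping (slips at about 12 N), left drawn out differently each time: it ends at x = 140 to 162 in a leg square to +y, 8 mm thick, red, with a round end at y = 40, axis at z 4, level with the tube. The poses do not tell how far it is out: look, or feel for the rail.
- book: Fixed green hardback mark book, 200 (x) by 150 (y) by 20 mm thick, lying on the glass. Origin: centre of its underside. Its top is 20 mm above the glass.
- glass: Fixed glass sheet on the cherry desk, the working level: 6 mm thick, its top at world z = 6 mm, everything stands on it. Origin: centre of its underside. 720 by 1440 mm. The hook drags on it with about 0.4 to 0.7 of the force that presses it down. Lowered level, handle and leg meet the glass together and hard; tipped nose down by two or three degrees the leg alone meets it, more softly.
- mug: White ceramic mug, 82 mm across, 95 mm high, handle to +y. Loose, leave alone. Origin: centre of its underside.
- owl: Brown glazed owl figurine, 72 mm across, 110 mm high. Loose, leave alone. Origin: centre of its underside.
- apple_block: Clear acrylic block with a red apple in it, 60 by 60 by 70 mm. Loose, leave alone. Origin: centre of its underside.
- clip: Large steel bulldog clip lying down, 76 mm wide (y), 75 mm long (x), 26 mm high. Loose, leave alone. Origin: underside, at its jaws.
- bulb_carton: Open carton 75 by 125 by 45 mm with the spare frosted bulb lying in it. Loose, leave alone. Origin: centre of its underside.

How it is judged:
By the outcome, as a careful person would: the job done as asked, in the order asked, and still so for the second after the job is handed in, with the robot touching nothing.
It also fails if it takes over 72 s, if anything falls off the work surface, if the arm or the gripper's body presses on something with over 40 N, if the wrist force passes 120 N, or if a joint passes its speed limit or range.

## Working session

There is one attempt and no reset: what is moved stays moved. The work goes in short steps, Python scripts to look and compute and a tool call to move; the robot and the scene stay as the last step left them, time stands still between calls to the robot, and variables do not carry over. Pictures are saved under pics/ and viewed, about 8 in all and at most 12, crops included, and the job is handed in when it is done.

Besides the shell and the picture viewer there is one more tool, called after "Call:" as name(argument=value, ...) on one line, values as JSON. jog_arm: Moves the arm, as the interface text tells. Its arguments: {"type":"object","properties":{"targets":{"type":"array","items":{"type":"array"}},"grip_force":{"type":"number"}},"required":["targets"]}

```bash
mkdir -p pics; ls
cat > h.py <<'E'
import numpy as np, cv2
from scipy.spatial.transform import Rotation as R
from station import ctrl, optics
def tool():
    o=ctrl.get_obs(); T=np.eye(4); T[:3,:3]=R.from_euler('xyz',o['eef_rot']).as_matrix(); T[:3,3]=o['ee_pos']; return T
def shot(name,fn):
    T=tool(); d=optics.camera(name)
    d['c2w']=T@d['mount'] if name=='wrist' else np.linalg.inv(d['world_to_cam'])
    np.savez('pics/'+fn+'.npz',**d); cv2.imwrite('pics/'+fn+'.png',d['img'][...,::-1]); return d
def load(fn): return dict(np.load('pics/'+fn+'.npz'))
def ray(d,u,v):
    K=d['camera_matrix']; r=np.linalg.inv(K)@[u,v,1]; r=np.array([r[0],-r[1],-r[2]])
    return d['c2w'][:3,3], d['c2w'][:3,:3]@r
def atz(d,u,v,z):
    o,r=ray(d,u,v); return o+r*(z-o[2])/r[2]
def bydepth(d,u,v):
    o,r=ray(d,u,v); return o+r*d['range_z'][int(v),int(u)]
def proj(d,p):
    c=np.linalg.inv(d['c2w'])@np.append(p,1); q=d['camera_matrix']@[c[0],-c[1],-c[2]]; return q[:2]/q[2]
def crop(fn,u0,u1,v0,v1,s,out):
    im=cv2.imread('pics/'+fn+'.png')[v0:v1,u0:u1]; cv2.imwrite('pics/'+out+'.png',cv2.resize(im,None,fx=s,fy=s,interpolation=cv2.INTER_CUBIC))
E
python3 - <<'E'
from h import *
print(ctrl.get_obs())
ims=[]
for n in ['scene','side','wrist']:
    d=shot(n,n+'0'); print(n,[k for k in d],d['camera_matrix'].round(1).tolist(),d['c2w'].round(3).tolist())
    ims.append(d['img'][...,::-1])
E
```

```text
pics
{'time_s': 0.0, 'qpos': array([-6.65953511e-02,  3.00481165e-01,  1.52159572e+00, -2.88043673e-06,
        1.32069375e+00, -6.65804495e-02]), 'joint_vel': array([-9.18873478e-04,  1.11643854e-03,  2.73926839e-04, -9.54604092e-04,
       -3.33177533e-05,  1.63001769e-04]), 'tau': array([-1.53750298e-03, -5.31805658e+01, -3.52735734e+01,  7.07558286e-02,
        2.43994006e-02, -4.79655944e-05]), 'ee_pos': array([5.49754479e-01, 1.52944101e-05, 2.23874604e-01]), 'eef_rot': array([-1.57072074e+00,  1.17555788e-03, -1.41426211e-05]), 'force': array([ 0.51607046,  0.30603748, -0.615227  ]), 'moment': array([ 0.01597084, -0.00623495, -0.01499307]), 'grip_width': 0.09391658047335455}
scene ['img', 'range_z', 'camera_matrix', 'world_to_cam', 'c2w'] [[443.2, 0.0, 284.8], [0.0, 443.2, 212.6], [0.0, 0.0, 1.0]] [[0.522, -0.625, 0.581, 1.163], [0.853, 0.388, -0.35, -0.349], [-0.006, 0.678, 0.735, 0.846], [0.0, 0.0, 0.0, 1.0]]
side ['img', 'range_z', 'camera_matrix', 'world_to_cam', 'c2w'] [[406.1, 0.0, 273.8], [0.0, 406.1, 207.7], [0.0, 0.0, 1.0]] [[-0.994, 0.055, -0.092, 0.467], [-0.107, -0.587, 0.803, 0.752], [-0.01, 0.808, 0.589, 0.618], [0.0, 0.0, 0.0, 1.0]]
wrist ['img', 'range_z', 'camera_matrix', 'mount', 'c2w'] [[361.7, 0.0, 277.8], [0.0, 361.7, 211.1], [0.0, 0.0, 1.0]] [[1.0, -0.0, 0.002, 0.55], [-0.0, 0.961, 0.278, 0.082], [-0.002, -0.278, 0.961, 0.384], [0.0, 0.0, 0.0, 1.0]]
```

View pics/scene0.png

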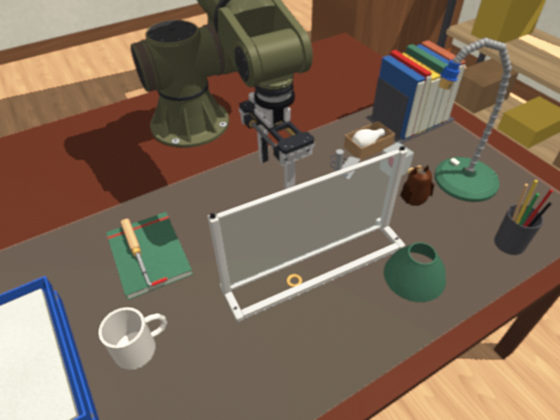

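View pics/side0.png

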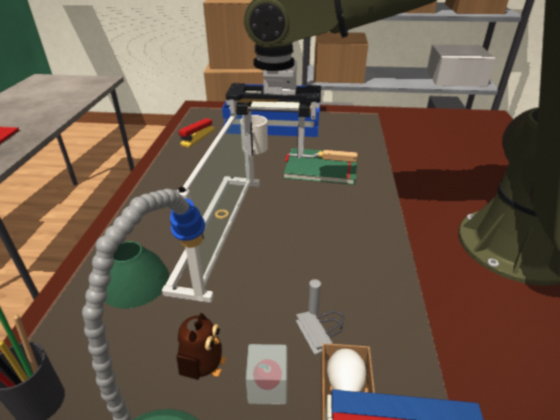

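Run:
```python
from h import *
a=cv2.imread('pics/scene0.png'); b=cv2.imread('pics/side0.png')
c1=cv2.resize(a[205:300,100:200],None,fx=4,fy=4,interpolation=cv2.INTER_CUBIC)
c2=cv2.resize(a[225:320,210:310],None,fx=4,fy=4,interpolation=cv2.INTER_CUBIC)
top=np.hstack([c1,c2])
c3=cv2.resize(b[140:190,280:380],None,fx=4,fy=4,interpolation=cv2.INTER_CUBIC)
c4=cv2.resize(b[165:305,160:300],None,fx=400/140,fy=200/140*1,interpolation=cv2.INTER_CUBIC)
cv2.imwrite('pics/m1.png',np.vstack([top,np.hstack([c3,c4])]))
s=load('scene0');d=load('side0')
for n,p in [('ring',(294,281)),]:
    print(n,atz(s,*p,.009),atz(d,221,214,.009))
print('depth bits',bydepth(s,165,200),bydepth(s,135,240), bydepth(s,310,283),bydepth(s,294,276))
```

```text
ring [ 0.69138252 -0.04162366  0.009     ] [ 0.69139745 -0.03937646  0.009     ]
depth bits [ 0.2918077  -0.19470672  0.00455656] [ 0.42544827 -0.30966365  0.05039392] [ 0.72290063 -0.0200885   0.02425181] [ 0.68218771 -0.03585512  0.01285938]
```

View pics/m1.png

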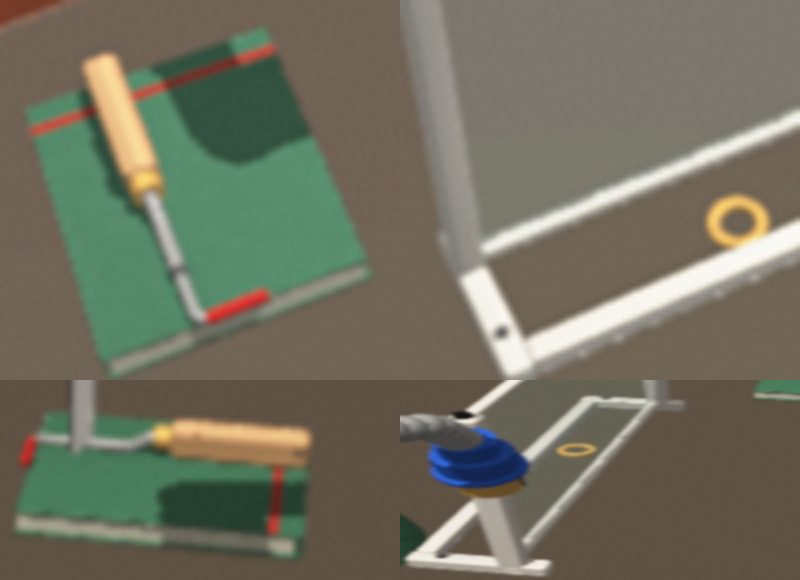

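Run:
```python
from h import *
s=load('scene0');d=load('side0')
q=lambda u,v:(u/4+99.6,v/4+204.6)
P={'handle_end':(100,60,.040),'collar':(148,186,.034),'joint':(178,270,.030),'corner':(200,316,.030),'legend':(268,295,.030)}
for k,(u,v,z) in P.items(): print(k,atz(s,*q(u,v),z).round(4))
for k,(u,v) in {'bk_nw':(28,110),'bk_ne':(265,30),'bk_se':(368,266),'bk_sw':(110,362)}.items(): print(k,atz(s,*q(u,v),.026).round(4))
q2=lambda u,v:(u/4+279.6,v/4+139.6)
for k,(u,v,z) in {'handle_end':(308,447-380,.04),'handle_front':(172,440-380,.04),'joint':(90,444-380,.03),'corner':(32,438-380,.03),'legend':(26,462-380,.03)}.items(): print('side',k,atz(d,*q2(u,v),z).round(4))
# rail top by depth, white
for n,c in(('scene',s),('side',d)):
    V,U=np.mgrid[0:420,0:560]; K=c['camera_matrix']; r=np.stack([U,V,np.ones_like(U)],-1)@np.linalg.inv(K).T
    p=np.stack([r[...,0],-r[...,1],-r[...,2]],-1)*c['range_z'][...,None]; w=p@c['c2w'][:3,:3].T+c['c2w'][:3,3]
    g=(np.abs(w[...,0]-.57)<.25)&(np.abs(w[...,1])<.3)&(c['range_z']>0)
    for nm,lo,hi in(('railtop',.019,.03),('sheettop',.245,.28)):
        m=g&(w[...,2]>lo)&(w[...,2]<hi)&(w[...,0]>(.66 if nm=='railtop' else .5)); x=w[m]
        if len(x)<20: print(n,nm,len(x)); continue
        v=cv2.fitLine(x[:,:2].astype(np.float32),cv2.DIST_HUBER,0,.01,.01).ravel()
        yy=x[:,1]; print(n,nm,len(x),'x at y=0:',v[2]-v[3]*v[0]/v[1],'slope dx/dy',v[0]/v[1],'y range',np.percentile(yy,[0.5,99.5]),'z',np.median(x[:,2]),'resid',np.std(x[:,0]-(v[2]+(yy-v[3])*v[0]/v[1])))
    y=c['img'].astype(int); m=(y[...,0]>170)&(y[...,2]<110)&(y[...,1]>110)&(w[...,0]>.6)&(w[...,1]>-.15)&(w[...,1]<.1)
    vv,uu=np.nonzero(m); print(n,'ring px',len(uu),uu.mean() if len(uu) else 0,vv.mean() if len(vv) else 0)
    if len(uu): print('ring',atz(c,(uu.min()+uu.max())/2,(vv.min()+vv.max())/2,.009),atz(c,uu.mean(),vv.mean(),.009))
```

```text
handle_end [ 0.3399 -0.3099  0.04  ]
collar [ 0.4444 -0.3165  0.034 ]
joint [ 0.5071 -0.3215  0.03  ]
corner [ 0.5429 -0.3216  0.03  ]
legend [ 0.5495 -0.2848  0.03  ]
bk_nw [ 0.3424 -0.3592  0.026 ]
bk_ne [ 0.3557 -0.2124  0.026 ]
bk_se [ 0.5576 -0.2294  0.026 ]
bk_sw [ 0.5426 -0.3729  0.026 ]
side handle_end [ 0.3452 -0.3109  0.04  ]
side handle_front [ 0.4437 -0.3127  0.04  ]
side joint [ 0.5039 -0.3195  0.03  ]
side corner [ 0.5476 -0.3249  0.03  ]
side legend [ 0.5491 -0.2882  0.03  ]
scene railtop 1671 x at y=0: 0.72169477 slope dx/dy 0.0862295 y range [-0.19614814  0.25993158] z 0.022991293623347286 resid 0.029135248336065893
scene sheettop 1767 x at y=0: 0.6568913 slope dx/dy 0.08815892 y range [-0.19215153  0.23380599] z 0.2571992313394277 resid 0.03269374677654266
scene ring px 85 294.9529411764706 280.6
ring [ 0.85528884 -0.00102947  0.009     ] [ 0.69160371 -0.03922743  0.009     ]
side railtop 887 x at y=0: 0.4865712 slope dx/dy 1.1896464 y range [0.10598573 0.26572258] z 0.024197900252159066 resid 0.04759592852258156
side sheettop 900 x at y=0: 0.6531416 slope dx/dy 0.07977088 y range [-0.0882506   0.23928642] z 0.2592006410538927 resid 0.0342535658874379
side ring px 72 130.19444444444446 264.625
ring [0.87093097 0.18852061 0.009     ] [0.84758749 0.15674514 0.009     ]
```

Call:
jog_arm(targets=[[9.4, [-2, 0, -4], 0.149], [9.4, [-4, 0, -8], 0.298], [9.4, [-6, 0, -12], 0.447], [9.4, [-8, 1, -16], 0.596], [9.4, [-10, 2, -20], 0.745], [9.4, [-11.5, 3, -24], 0.894], [9.4, [-13, 4, -27], 1.043], [9.4, [-14.5, 5, -30], 1.19], [9.4, [-15.2, 6, -31.3], 1.34], [9.4, [-15.2, 7, -31.35], 1.489]])

```text
time_s: 1.15
ee_pos: [0.3969, -0.315, 0.1538]
eef_rot: [-1.571, 0.0, -1.498]
force: [0.0, 0.2, 0.1]
grip_width: 0.094
```

Call:
jog_arm(targets=[[9.4, [0, 0.4, 0], 0.14], [9.4, [0, 0.4, 0], 0.14], [9.4, [0, 0.4, 0], 0.14], [9.4, [0, 0.4, 0], 0.14]])

```text
time_s: 1.55
ee_pos: [0.3982, -0.3135, 0.1508]
eef_rot: [-1.57, -0.0, -1.625]
force: [-0.2, 0.1, -1.3]
grip_width: 0.0942
```

Run:
```python
from h import *
o=ctrl.get_obs(); print(o['time_s'],o['ee_pos'],o['eef_rot'],tool()[:3,:3].round(4).tolist(),o['force'],o['qpos'])
d=shot('wrist','w1'); print(d['range_z'][::140,::140])
a=cv2.imread('pics/w1.png'); cv2.imwrite('pics/w1v.png',cv2.resize(a,(800,600),interpolation=cv2.INTER_CUBIC))
```

```text
1.55 [ 0.39815356 -0.31345878  0.15076026] [-1.57046944e+00 -2.18979340e-04 -1.62542702e+00] [[-0.0546, 0.0003, 0.9985], [-0.9985, -0.0002, -0.0546], [0.0002, -1.0, 0.0003]] [-0.2176361   0.05250319 -1.3067004 ] [-7.39245448e-01  2.79934321e-01  1.72797360e+00  4.09333510e-05
  1.13329303e+00  8.86164199e-01]
[[0.27015677 0.27134222 0.2722001  0.27128446]
 [0.30003592 0.29982108 0.2644309  0.3010286 ]
 [0.33517325 0.33602822 0.28722748 0.3352646 ]]
```

View pics/w1v.png

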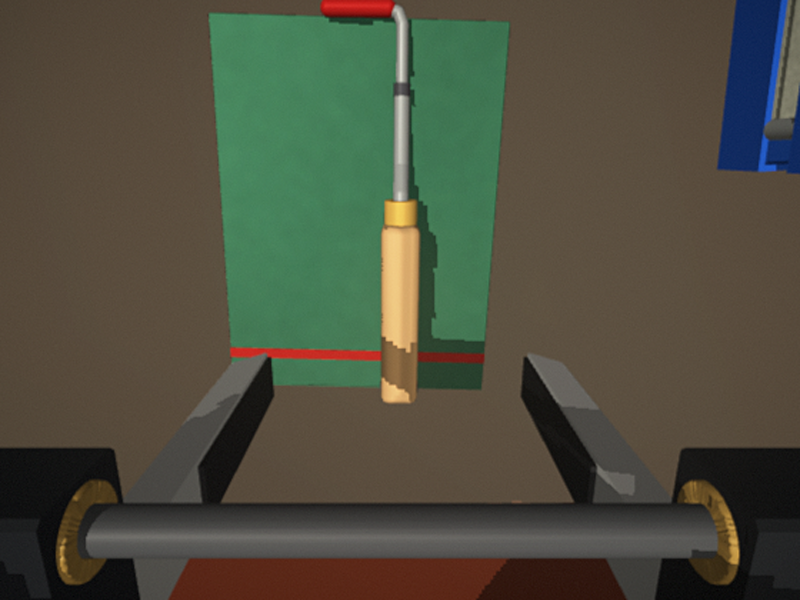

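Run:
```python
from h import *
d=load('w1'); T=tool()
for k,(u,v,z) in {'hend_top':(399,402,.045),'hfront':(400,228,.045),'collar0':(400,202,.038),'joint':(401.5,90,.030),'leg_mid_near':(358,17,.030),'leg_mid_far':(358,1,.030),'legend':(322,8,.030),'bk_far_l':(209,13,.026),'bk_far_r':(510,22,.026)}.items():
    p=atz(d,u*.7,v*.7,z); print(k,p.round(4),(T[:3,:3].T@(p-T[:3,3])).round(4))
```

```text
hend_top [ 0.3427 -0.3109  0.045 ] [ 0.0005  0.1057 -0.0555]
hfront [ 0.4414 -0.3168  0.045 ] [0.0009 0.1058 0.0433]
collar0 [ 0.4539 -0.3175  0.038 ] [0.0009 0.1128 0.0559]
joint [ 0.509  -0.3212  0.03  ] [0.0016 0.1208 0.111 ]
leg_mid_near [ 0.5433 -0.3018  0.03  ] [-0.0198  0.1208  0.1442]
leg_mid_far [ 0.5502 -0.3023  0.03  ] [-0.0196  0.1208  0.1511]
legend [ 0.5481 -0.2846  0.03  ] [-0.0372  0.1208  0.1481]
bk_far_l [ 0.55   -0.2281  0.026 ] [-0.0936  0.1248  0.1468]
bk_far_r [ 0.5378 -0.3767  0.026 ] [0.0554 0.1248 0.1429]
```

Call:
jog_arm(targets=[[9.4, [0, 3, 0], 0], [9.4, [0.05, 6, 0], 0], [9.4, [0.08, 8.5, 0], 0], [9.4, [0.08, 9.6, 0], 0], [9.4, [0.08, 10.2, 0], 0], [9.4, [0.08, 10.2, 0], 0], [9.4, [0.08, 10.2, 0], 0]])

```text
time_s: 2.3
ee_pos: [0.3984, -0.3146, 0.0495]
eef_rot: [-1.57, -0.001, -1.629]
force: [0.3, -0.6, -0.3]
grip_width: 0.094
```

Call:
jog_arm(targets=[[1.5, [0, 0, 0], 0], [1.5, [0, 0, 0], 0], [1.5, [0, 0, 0], 0], [1.5, [0, 0, 0], 0], [1.5, [0, 0, 0], 0], [1.5, [0, 0, 0], 0], [1.5, [0, 0, 0], 0], [1.5, [0, 0, 0], 0]], grip_force=30)

```text
time_s: 3.1
ee_pos: [0.3979, -0.3143, 0.0484]
eef_rot: [-1.571, -0.0, -1.629]
force: [-0.2, -0.1, 0.1]
grip_width: 0.0334
```

Call:
jog_arm(targets=[[1.5, [0, 0, 0], 0], [1.5, [0, 0, 0], 0], [1.5, [0, 0, 0], 0], [1.5, [0, 0, 0], 0], [1.5, [0, 0, 0], 0]], grip_force=30)

```text
time_s: 3.6
ee_pos: [0.3979, -0.3143, 0.0484]
eef_rot: [-1.571, -0.0, -1.629]
force: [0.1, -0.9, -0.7]
grip_width: 0.0197
```

Call:
jog_arm(targets=[[1.5, [0, -0.5, 0], 0], [1.5, [0, -1.5, 0], 0], [1.5, [0, -3, 0], 0], [1.5, [0, -4.5, 0], 0], [1.5, [0, -6, 0], 0], [1.5, [0, -6, 0], 0], [1.5, [0, -6, 0], 0]])

```text
time_s: 4.3
ee_pos: [0.3979, -0.3143, 0.1086]
eef_rot: [-1.57, -0.0, -1.629]
force: [-0.9, -0.2, -2.0]
grip_width: 0.0195
```

Run:
```python
from h import *
o=ctrl.get_obs(); print(o)
d=shot('wrist','w2'); T=tool()
a=cv2.imread('pics/w2.png'); cv2.imwrite('pics/w2v.png',cv2.resize(a[:300],None,fx=1.4,fy=1.4,interpolation=cv2.INTER_CUBIC))
```

```text
{'time_s': 4.3, 'qpos': array([-7.40727607e-01,  3.36589381e-01,  1.76388193e+00, -9.16023641e-07,
        1.04064552e+00,  8.88255755e-01]), 'joint_vel': array([ 0.00069914,  0.02014227,  0.01095384, -0.00044272, -0.00298919,
        0.00058764]), 'tau': array([ 1.48409035e-02, -5.26426756e+01, -3.19929600e+01,  7.52889784e-02,
        1.57967809e-02,  1.12718557e-03]), 'ee_pos': array([ 0.39791964, -0.31427281,  0.10856552]), 'eef_rot': array([-1.57042760e+00, -3.00745834e-04, -1.62898295e+00]), 'force': array([-0.86000161, -0.15601117, -1.96143588]), 'moment': array([ 0.08545111,  0.19765388, -0.00794203]), 'grip_width': 0.019466250919004294}
```

View pics/w2v.png

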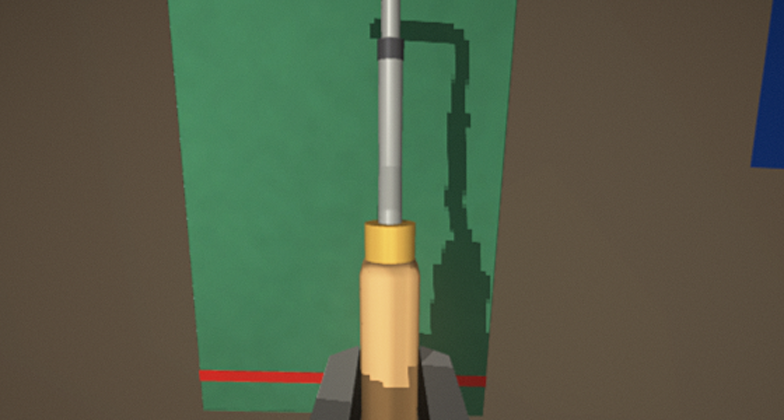

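Call:
jog_arm(targets=[[1.5, [-3, 0, 1], 0], [1.5, [-6.5, 0, 2], 0.01], [1.5, [-10, 0, 3], 0.02], [1.5, [-13.5, 0, 4], 0.029], [1.5, [-17, 0, 5], 0.029], [1.5, [-20.5, 1, 5.8], 0.029], [1.5, [-22.5, 3, 5.8], 0.029], [1.5, [-23.3, 5, 5.8], 0.029], [1.5, [-23.3, 6.5, 5.8], 0.029], [1.5, [-23.3, 7.2, 5.8], 0.029]])

```text
time_s: 5.35
ee_pos: [0.4684, -0.0845, 0.0346]
eef_rot: [-1.574, 0.0, -1.657]
force: [0.6, -0.4, -1.7]
grip_width: 0.0199
```

Call:
jog_arm(targets=[[1.5, [0, 0, 0], 0], [1.5, [0, 0, 0], 0]])

```text
time_s: 5.55
ee_pos: [0.4695, -0.0854, 0.0368]
eef_rot: [-1.571, -0.0, -1.658]
force: [0.1, -0.1, -1.4]
grip_width: 0.0202
```

Run:
```python
from h import *
d=load('w2')
T=d['c2w']@np.linalg.inv(d['mount'])
p=T@[0,.0184,.112,1]; print('joint expect px',proj(d,p[:3]),'seen',391/1.4,48/1.4)
o=ctrl.get_obs(); print(o['ee_pos'],o['eef_rot'],o['force'],o['moment'])
a=shot('wrist','w3'); c=shot('scene','s3')
c1=cv2.resize(cv2.imread('pics/w3.png'),(440,330)); cv2.imwrite('pics/v3.png',cv2.imread('pics/w3.png')[:280])
fs=[];ms=[]
for i in range(6):
    optics.camera('side'); o=ctrl.get_obs(); fs.append(o['force']); ms.append(o['moment'])
print(np.mean(fs,0),np.std(fs,0),np.mean(ms,0),np.std(ms,0))
```

```text
joint expect px [279.26814664  34.71938876] seen 279.2857142857143 34.285714285714285
[ 0.46953693 -0.08535887  0.03675843] [-1.57060868e+00 -2.62665989e-05 -1.65846667e+00] [ 0.1209002  -0.05315389 -1.35173146] [ 0.08194904  0.12434093 -0.03129044]
[-0.11330482  0.0489203  -1.04322683] [0.19860784 0.35704883 0.4101675 ] [ 0.06959126  0.14362232 -0.02370144] [0.01363308 0.02752634 0.02684288]
```

View pics/v3.png

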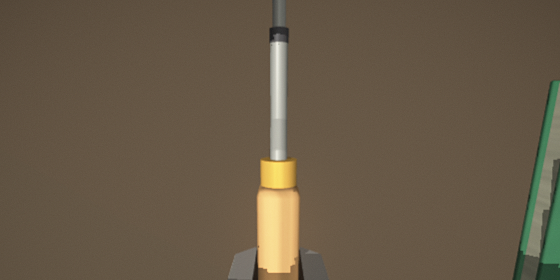

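Call:
jog_arm(targets=[[1.5, [0, 0.4, 0], 0], [1.5, [0, 0.7, 0], 0], [1.5, [0, 0.75, 0], 0], [1.5, [0, 0.75, 0], 0]])

```text
time_s: 6.35
ee_pos: [0.4693, -0.085, 0.0288]
eef_rot: [-1.571, 0.0, -1.658]
force: [1.3, -0.8, -1.3]
grip_width: 0.0196
```

Call:
jog_arm(targets=[[1.5, [0, 0.03, 0], 0], [1.5, [0, 0.05, 0], 0], [1.5, [0, 0.05, 0], 0]])

```text
time_s: 6.65
ee_pos: [0.4694, -0.0851, 0.0285]
eef_rot: [-1.571, -0.0, -1.658]
force: [1.0, 0.7, -1.3]
grip_width: 0.0198
```

Call:
jog_arm(targets=[[1.5, [0, 0.02, 0], 0], [1.5, [0, 0.03, 0], 0], [1.5, [0, 0.03, 0], 0]])

```text
time_s: 6.95
ee_pos: [0.4695, -0.0851, 0.0284]
eef_rot: [-1.571, -0.0, -1.658]
force: [-2.7, 0.5, 5.2]
grip_width: 0.0199
```

```bash
cat > f.py <<'E'
from h import *
fs=[];ms=[]
for i in range(5):
    optics.camera('side'); o=ctrl.get_obs(); fs.append(o['force']); ms.append(o['moment'])
print(o['time_s'],o['ee_pos'].round(4),o['eef_rot'].round(4),'F',np.mean(fs,0).round(2),'M',np.mean(ms,0).round(3))
E
python3 f.py
```

```text
7.2 [ 0.4695 -0.0851  0.0284] [-1.5706e+00 -1.0000e-04 -1.6580e+00] F [-2.03  0.32  5.25] M [0.157 0.532 0.027]
```

Call:
jog_arm(targets=[[1.5, [0, -0.016, 0], 0], [1.5, [0, -0.016, 0], 0]])

```text
time_s: 7.4
ee_pos: [0.4694, -0.0851, 0.0284]
eef_rot: [-1.571, -0.0, -1.658]
force: [-1.8, 0.5, 4.0]
grip_width: 0.0197
```

```bash
python3 f.py
```

```text
7.65 [ 0.4694 -0.0851  0.0284] [-1.5707 -0.     -1.658 ] F [-1.42  0.22  4.35] M [0.155 0.384 0.006]
```

Call:
jog_arm(targets=[[1.5, [0, -0.02, 0], 0], [1.5, [0, -0.02, 0], 0], [1.5, [0, -0.02, 0], 0]])

```text
time_s: 7.95
ee_pos: [0.4694, -0.0851, 0.0284]
eef_rot: [-1.571, 0.0, -1.658]
force: [-0.3, -0.1, -0.3]
grip_width: 0.0198
```

```bash
python3 f.py
```

```text
8.2 [ 0.4694 -0.0851  0.0284] [-1.5708  0.     -1.658 ] F [ 0.25 -0.07  0.  ] M [ 0.069 -0.009  0.02 ]
```

Call:
jog_arm(targets=[[1.5, [0, 0, 0.3], 0], [1.5, [0, 0, 0.8], 0], [1.5, [0, 0, 1.4], 0], [1.5, [0, 0, 2.0], 0], [1.5, [0, 0, 2.6], 0], [1.5, [0, 0, 3.2], 0], [1.5, [0, 0, 3.7], 0], [1.5, [0, 0, 4], 0], [1.5, [0, 0, 4], 0]])

```text
time_s: 9.1
ee_pos: [0.5096, -0.0886, 0.0285]
eef_rot: [-1.571, -0.0, -1.658]
force: [0.2, -0.0, -0.6]
grip_width: 0.0195
```

```bash
python3 f.py
```

```text
9.35 [ 0.5091 -0.0886  0.0285] [-1.5709  0.     -1.6581] F [-0.14 -0.29 -0.89] M [ 0.04   0.063 -0.025]
```

Call:
jog_arm(targets=[[1.5, [0, 0.01, 0.4], 0], [1.5, [0, 0.01, 0.9], 0], [1.5, [0, 0.01, 1.5], 0], [1.5, [0, 0.01, 2.1], 0], [1.5, [0, 0.01, 2.6], 0], [1.5, [0, 0.01, 3], 0], [1.5, [0, 0.01, 3], 0]])

```text
time_s: 10.05
ee_pos: [0.5397, -0.0912, 0.0284]
eef_rot: [-1.57, -0.0, -1.658]
force: [1.4, -0.9, 0.1]
grip_width: 0.0197
```

```bash
python3 f.py
python3 - <<'E'
from h import *
shot('scene','s4'); shot('side','d4')
a=cv2.imread('pics/s4.png')[225:320,210:350]; b=cv2.imread('pics/d4.png')[165:305,160:300]
cv2.imwrite('pics/v4.png',np.hstack([cv2.resize(a,None,fx=3.4,fy=3.4,interpolation=cv2.INTER_CUBIC),cv2.resize(b,(323,323),interpolation=cv2.INTER_CUBIC)]))
E
```

```text
10.3 [ 0.5391 -0.0912  0.0285] [-1.5706 -0.     -1.658 ] F [ 0.79 -0.42  0.43] M [ 0.067 -0.027  0.011]
```

View pics/v4.png

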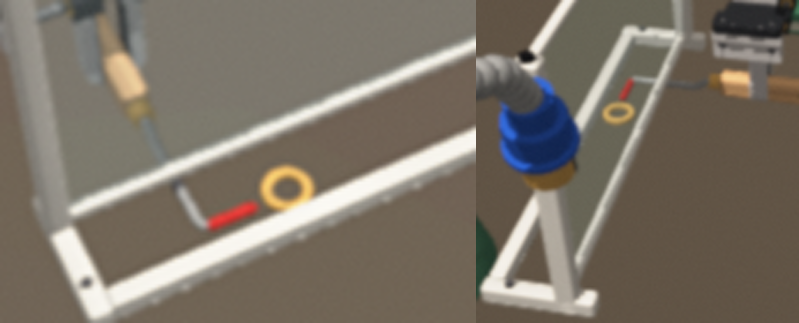

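Run:
```python
from h import *
s=load('s4')
q=lambda u,v:(u/3.4+209.65,v/3.4+224.65)
S=np.array([.6567,.02]); X=np.array([.9962,-.087]); Y=np.array([.087,.9962])
for k,(u,v,z) in {'tip':(256,208,.010),'corner':(203,224,.010),'ringL':(261,188,.009),'ringR':(315,188,.009),'ringT':(287,166,.010),'ringB':(287,212,.009),'railin0':(108,297,.024),'railin1':(475,133,.024)}.items():
    p=atz(s,*q(u,v),z); print(k,p.round(4),((p[:2]-S)@X).round(4),((p[:2]-S)@Y).round(4))
T=tool(); print('model tip',T@[-.040,.0184,.148,1],'corner',T@[0,.0184,.148,1])
```

```text
tip [ 0.6922 -0.066   0.01  ] 0.0428 -0.0826
corner [ 0.6845 -0.1017  0.01  ] 0.0383 -0.1188
ringL [ 0.68   -0.0546  0.009 ] 0.0297 -0.0723
ringR [ 0.6988 -0.0242  0.009 ] 0.0458 -0.0404
ringT [ 0.6748 -0.031   0.01  ] 0.0224 -0.0492
ringB [ 0.7049 -0.05    0.009 ] 0.0541 -0.0655
railin0 [ 0.7073 -0.1819  0.024 ] 0.068 -0.1968
railin1 [0.7266 0.0851 0.024 ] 0.064 0.0709
model tip [ 0.69000968 -0.06423453  0.0100633   1.        ] corner [ 0.68652316 -0.10408229  0.01006393  1.        ]
```

Call:
jog_arm(targets=[[1.5, [0, 0, 0.3], 0], [1.5, [0, 0, 0.7], 0], [1.5, [0, 0, 1.0], 0], [1.5, [0, 0, 1.2], 0], [1.5, [0, 0, 1.2], 0]])

```text
time_s: 10.9
ee_pos: [0.5515, -0.0923, 0.0284]
eef_rot: [-1.57, -0.0, -1.658]
force: [1.8, 0.4, 0.7]
grip_width: 0.0202
```

```bash
python3 f.py
```

```text
11.15 [ 0.5512 -0.0922  0.0284] [-1.5705 -0.     -1.658 ] F [1.01 0.1  0.87] M [ 0.063 -0.092  0.005]
```

Call:
jog_arm(targets=[[1.5, [0, 0, 0.05], 0], [1.5, [0, 0, 0.1], 0], [1.5, [0, 0, 0.1], 0]])

```text
time_s: 11.45
ee_pos: [0.552, -0.0923, 0.0284]
eef_rot: [-1.571, 0.0, -1.658]
force: [-2.2, 0.2, 2.7]
grip_width: 0.0195
```

```bash
python3 f.py
```

```text
11.7 [ 0.552  -0.0923  0.0284] [-1.5709 -0.     -1.658 ] F [-1.97  0.45  2.39] M [0.092 0.447 0.015]
```

Call:
jog_arm(targets=[[1.5, [0, 0, 0.03], 0], [1.5, [0, 0, 0.05], 0], [1.5, [0, 0, 0.05], 0]])

```text
time_s: 12.0
ee_pos: [0.5526, -0.0923, 0.0284]
eef_rot: [-1.571, -0.0, -1.658]
force: [-2.0, 0.2, 3.1]
grip_width: 0.0195
```

```bash
python3 f.py
```

```text
12.25 [ 0.5526 -0.0923  0.0284] [-1.5707  0.     -1.658 ] F [-1.45  0.08  2.81] M [0.106 0.446 0.006]
```

Call:
jog_arm(targets=[[1.5, [0, -0.01, 0.05], 0], [1.5, [0, -0.01, 0.1], 0], [1.5, [0, -0.01, 0.1], 0]])

```text
time_s: 12.55
ee_pos: [0.5537, -0.0924, 0.0284]
eef_rot: [-1.571, 0.0, -1.658]
force: [0.1, 1.1, 0.8]
grip_width: 0.0194
```

```bash
python3 f.py
```

```text
12.8 [ 0.5537 -0.0924  0.0285] [-1.5706 -0.     -1.658 ] F [-0.45  0.01  0.24] M [0.063 0.107 0.004]
```

Call:
jog_arm(targets=[[1.5, [0, 0, 0.04], 0], [1.5, [0, 0, 0.08], 0], [1.5, [0, 0, 0.08], 0]])

```text
time_s: 13.1
ee_pos: [0.5542, -0.0925, 0.0284]
eef_rot: [-1.571, 0.0, -1.658]
force: [-2.7, 0.8, 1.6]
grip_width: 0.0194
```

```bash
python3 f.py
```

```text
13.35 [ 0.5542 -0.0925  0.0284] [-1.5712  0.     -1.6579] F [-3.3  -0.52  1.22] M [0.065 0.644 0.015]
```

Call:
jog_arm(targets=[[1.5, [0, -0.005, -0.06], 0], [1.5, [0, -0.005, -0.08], 0], [1.5, [-0.4, -0.005, -0.08], 0], [1.5, [-0.8, -0.005, -0.08], 0], [1.5, [-1.0, -0.005, -0.08], 0], [1.5, [-1.0, -0.005, -0.08], 0]])

```text
time_s: 13.95
ee_pos: [0.5545, -0.0821, 0.0285]
eef_rot: [-1.571, -0.0, -1.657]
force: [0.6, 0.5, -0.9]
grip_width: 0.0202
```

```bash
python3 f.py
```

```text
14.2 [ 0.5545 -0.0825  0.0286] [-1.5707  0.     -1.6581] F [ 0.41  0.11 -1.33] M [0.084 0.118 0.007]
```

Call:
jog_arm(targets=[[1.5, [0, 0.015, 0], 0], [1.5, [-0.25, 0.015, 0], 0], [1.5, [-0.5, 0.015, 0], 0], [1.5, [-0.75, 0.015, 0], 0], [1.5, [-1.0, 0.015, 0], 0], [1.5, [-1.2, 0.015, 0], 0], [1.5, [-1.2, 0.015, 0], 0]])

```text
time_s: 14.9
ee_pos: [0.5556, -0.0701, 0.0285]
eef_rot: [-1.571, 0.0, -1.658]
force: [1.0, 0.3, -0.1]
grip_width: 0.02
```

```bash
python3 f.py
python3 - <<'E'
from h import *
shot('scene','s5')
a=cv2.imread('pics/s5.png')[240:310,240:340]
cv2.imwrite('pics/v5.png',cv2.resize(a,None,fx=5,fy=5,interpolation=cv2.INTER_CUBIC))
E
```

```text
15.15 [ 0.5555 -0.0705  0.0285] [-1.5707e+00  1.0000e-04 -1.6580e+00] F [0.31 0.81 0.58] M [0.27  0.046 0.029]
```

View pics/v5.png

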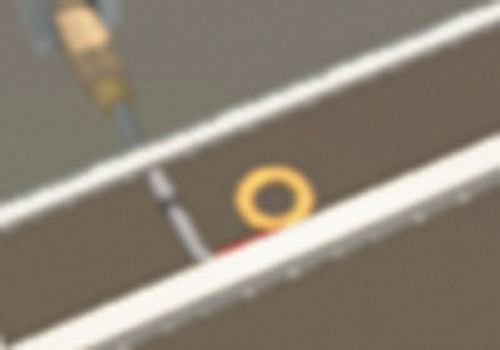

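Call:
jog_arm(targets=[[1.5, [-0.2, 0, 0], 0], [1.5, [-0.4, 0, 0], 0], [1.5, [-0.6, 0, 0], 0], [1.5, [-0.8, 0, 0], 0], [1.5, [-1.0, 0, 0], 0], [1.5, [-1.2, 0, 0], 0], [1.5, [-1.2, 0, 0], 0]])

```text
time_s: 15.9
ee_pos: [0.5566, -0.0582, 0.0284]
eef_rot: [-1.571, 0.0, -1.658]
force: [1.2, 0.6, 1.2]
grip_width: 0.0203
```

```bash
python3 f.py
```

```text
16.15 [ 0.5565 -0.0585  0.0284] [-1.5708e+00  2.0000e-04 -1.6580e+00] F [0.52 1.57 1.53] M [0.358 0.037 0.015]
```

Call:
jog_arm(targets=[[1.5, [-0.2, 0, 0], 0], [1.5, [-0.4, 0, 0], 0], [1.5, [-0.6, 0, 0], 0], [1.5, [-0.8, 0, 0], 0], [1.5, [-1.0, 0, 0], 0], [1.5, [-1.2, 0, 0], 0], [1.5, [-1.2, 0, 0], 0]])

```text
time_s: 16.85
ee_pos: [0.5576, -0.0462, 0.0284]
eef_rot: [-1.571, 0.0, -1.658]
force: [-0.6, 1.2, 2.4]
grip_width: 0.0199
```

```bash
python3 f.py
python3 - <<'E'
from h import *
shot('scene','s6')
a=cv2.imread('pics/s6.png')[240:310,240:340]
cv2.imwrite('pics/v6.png',cv2.resize(a,None,fx=5,fy=5,interpolation=cv2.INTER_CUBIC))
E
```

```text
17.1 [ 0.5576 -0.0464  0.0284] [-1.5708e+00  3.0000e-04 -1.6579e+00] F [0.58 1.5  2.03] M [0.447 0.015 0.018]
```

View pics/v6.png

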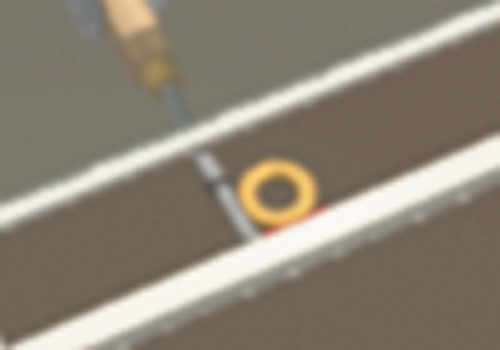

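Call:
jog_arm(targets=[[1.5, [0, -0.008, -0.15], 0], [1.5, [0, -0.008, -0.5], 0], [1.5, [0, -0.008, -0.9], 0], [1.5, [0, -0.008, -1.3], 0], [1.5, [0, -0.008, -1.7], 0], [1.5, [0, -0.008, -2.1], 0], [1.5, [0, -0.008, -2.5], 0], [1.5, [0, -0.008, -2.8], 0], [1.5, [0, -0.008, -3], 0], [1.5, [0, -0.008, -3], 0]])

```text
time_s: 18.15
ee_pos: [0.5274, -0.0439, 0.0284]
eef_rot: [-1.571, 0.0, -1.658]
force: [-0.7, 0.7, -0.2]
grip_width: 0.0199
```

```bash
python3 f.py
```

```text
18.4 [ 0.5277 -0.044   0.0285] [-1.5711 -0.     -1.6579] F [-0.76  0.45  0.55] M [ 0.069  0.267 -0.008]
```

Call:
jog_arm(targets=[[1.5, [0, 0, -0.3], 0], [1.5, [0, 0, -0.7], 0], [1.5, [0, 0, -1.2], 0], [1.5, [0, 0, -1.7], 0], [1.5, [0, 0, -2.2], 0], [1.5, [0, 0, -2.7], 0], [1.5, [0, 0, -3.2], 0], [1.5, [0, 0, -3.6], 0], [1.5, [0, 0, -3.9], 0], [1.5, [0, 0, -4], 0]])

```text
time_s: 19.4
ee_pos: [0.4876, -0.0405, 0.0285]
eef_rot: [-1.571, 0.0, -1.658]
force: [0.9, 0.7, -0.7]
grip_width: 0.0198
```

```bash
python3 f.py
```

```text
19.65 [ 0.4879 -0.0405  0.0285] [-1.5709  0.     -1.658 ] F [-0.26 -0.29 -0.72] M [ 0.039  0.125 -0.008]
```

Call:
jog_arm(targets=[[1.5, [0, 0.012, -0.3], 0], [1.5, [0, 0.012, -0.8], 0], [1.5, [0, 0.012, -1.4], 0], [1.5, [0, 0.012, -2.0], 0], [1.5, [0, 0.012, -2.6], 0], [1.5, [0, 0.012, -3.2], 0], [1.5, [0, 0.012, -3.8], 0], [1.5, [0, 0.012, -4.4], 0], [1.5, [0, 0.012, -4.8], 0], [1.5, [0, 0.012, -5], 0]])

```text
time_s: 20.65
ee_pos: [0.4377, -0.0361, 0.0284]
eef_rot: [-1.571, -0.0, -1.658]
force: [-0.1, 0.9, 0.9]
grip_width: 0.0197
```

```bash
python3 f.py
python3 - <<'E'
from h import *
shot('scene','s7'); shot('side','d7')
a=cv2.imread('pics/s7.png')[180:320,180:340]; b=cv2.imread('pics/d7.png')[130:270,160:360]
cv2.imwrite('pics/v7.png',np.hstack([cv2.resize(a,None,fx=2.3,fy=2.3,interpolation=cv2.INTER_CUBIC),cv2.resize(b,None,fx=2,fy=2.3,interpolation=cv2.INTER_CUBIC)]))
E
```

```text
20.9 [ 0.4378 -0.0361  0.0284] [-1.5717  0.     -1.658 ] F [-2.99  0.1   3.65] M [ 0.106  0.624 -0.002]
```

View pics/v7.png

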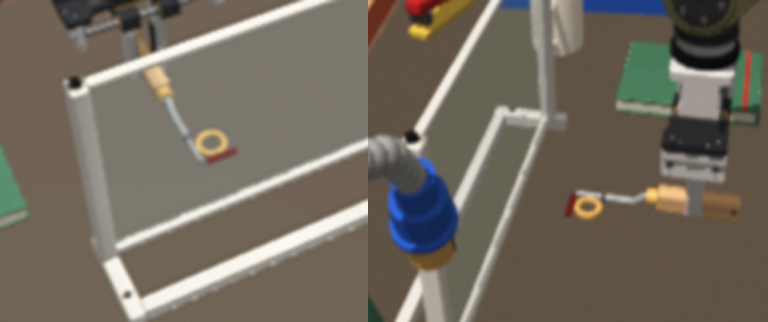

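Call:
jog_arm(targets=[[1.5, [0, -0.01, 0.3], 0], [1.5, [0.1, -0.02, 0.6], 0], [1.5, [0.4, -0.02, 0.7], 0], [1.5, [0.4, -0.02, 0.7], 0], [1.5, [0.4, -0.3, 0.7], 0], [1.5, [0.4, -1, 0.7], 0], [1.5, [0.4, -3, 0.7], 0], [1.5, [0.4, -5.5, 0.7], 0], [1.5, [0.4, -7.5, 0.7], 0], [1.5, [0.4, -8, 0.7], 0]])

```text
time_s: 22.0
ee_pos: [0.4455, -0.0408, 0.1106]
eef_rot: [-1.567, -0.0, -1.658]
force: [-0.7, 0.5, -1.0]
grip_width: 0.0195
```

```bash
python3 f.py
python3 - <<'E'
from h import *
T=tool(); d=T[:3,:3].T@(np.array([.3979,-.3143,.0484])-T[:3,3]); print('to place, cm',d*100)
s=shot('scene','s8'); y=s['img'].astype(int)
m=((y[...,0]>170)&(y[...,2]<110)&(y[...,1]>110)); m[:230]=0; m[300:]=0; m[:,:240]=0;m[:,300:]=0
vv,uu=np.nonzero(m); print(len(uu)); 
cv2.imwrite('pics/v8.png',cv2.resize(s['img'][180:320,180:340,::-1],None,fx=4,fy=4,interpolation=cv2.INTER_CUBIC))
E
```

```text
22.25 [ 0.4442 -0.0407  0.1074] [-1.5723e+00  1.0000e-04 -1.6580e+00] F [ 0.33 -0.19 -1.24] M [ 0.06   0.134 -0.007]
to place, cm [27.66289816  5.90450565 -2.2167329 ]
13
```

Moving back over the book, then down to just above the recorded pick height.

Call:
jog_arm(targets=[[1.5, [3, 0, -0.3], 0], [1.5, [6.5, 0, -0.6], 0], [1.5, [10, 0, -1], 0], [1.5, [13.5, 0, -1.3], -0.01], [1.5, [17, 0, -1.6], -0.02], [1.5, [20.5, 0, -1.9], -0.029], [1.5, [24, 0, -2.1], -0.029], [1.5, [26.6, 0.5, -2.2], -0.029], [1.5, [27.65, 2, -2.2], -0.029], [1.5, [27.65, 4, -2.2], -0.029]])

```text
time_s: 23.3
ee_pos: [0.3983, -0.3158, 0.0675]
eef_rot: [-1.571, -0.0, -1.631]
force: [0.0, -0.3, -1.2]
grip_width: 0.0202
```

Call:
jog_arm(targets=[[1.5, [0, 0.8, 0], 0], [1.5, [0, 1.3, 0], 0], [1.5, [0, 1.5, 0], 0], [1.5, [0, 1.5, 0], 0], [1.5, [0, 1.5, 0], 0]])

```text
time_s: 23.8
ee_pos: [0.399, -0.3143, 0.054]
eef_rot: [-1.57, -0.001, -1.629]
force: [0.2, 0.3, -1.3]
grip_width: 0.0197
```

```bash
python3 f.py
```

```text
24.05 [ 0.3988 -0.3143  0.0536] [-1.5704e+00 -3.0000e-04 -1.6289e+00] F [-0.2   0.09 -0.95] M [0.032 0.121 0.001]
```

Call:
jog_arm(targets=[[1.5, [0, 0.2, -0.1], 0], [1.5, [0, 0.38, -0.1], 0], [1.5, [0, 0.46, -0.1], 0], [1.5, [0, 0.46, -0.1], 0], [1.5, [0, 0.48, -0.1], 0], [1.5, [0, 0.48, -0.1], 0]])

```text
time_s: 24.65
ee_pos: [0.3977, -0.3142, 0.0486]
eef_rot: [-1.571, 0.0, -1.629]
force: [0.4, -0.5, -2.0]
grip_width: 0.0196
```

```bash
python3 f.py
```

```text
24.9 [ 0.3977 -0.3142  0.0486] [-1.5708 -0.     -1.6289] F [ 0.07 -0.42 -1.33] M [ 0.075  0.137 -0.013]
```

Call:
jog_arm(targets=[[1.5, [0, 0.02, 0], 0], [1.5, [0, 0.02, 0], 0], [1.5, [0, 0.02, 0], 0]])

```text
time_s: 25.2
ee_pos: [0.3977, -0.3142, 0.0484]
eef_rot: [-1.571, -0.0, -1.629]
force: [-0.9, -0.3, -0.5]
grip_width: 0.0196
```

```bash
python3 f.py
```

```text
25.45 [ 0.3977 -0.3142  0.0484] [-1.5707e+00 -1.0000e-04 -1.6290e+00] F [-0.51  0.1   0.61] M [0.134 0.156 0.009]
```

Call:
jog_arm(targets=[[3, [0, 0, 0], 0], [5, [0, 0, 0], 0], [7, [0, 0, 0], 0], [7, [0, 0, 0], 0], [7, [0, 0, 0], 0], [7, [0, 0, 0], 0], [7, [0, 0, 0], 0], [7, [0, 0, 0], 0]])

```text
time_s: 26.25
ee_pos: [0.3977, -0.3142, 0.0484]
eef_rot: [-1.571, -0.0, -1.629]
force: [0.9, 0.2, -0.4]
grip_width: 0.0699
```

Call:
jog_arm(targets=[[7, [0, -0.5, 0], 0], [7, [0, -2, 0], 0], [7, [0, -4, 0], 0], [7, [0, -7, 0], 0], [7, [0, -10, 0], 0], [7, [0, -13, 0], 0], [7, [0, -16, 0], 0], [7, [0, -18, 0], 0], [7, [0, -18, 0], 0]])

```text
time_s: 27.15
ee_pos: [0.3983, -0.3148, 0.2313]
eef_rot: [-1.567, -0.003, -1.629]
force: [-0.3, 0.6, -0.5]
grip_width: 0.0699
```

```bash
python3 f.py
python3 - <<'E'
from h import *
s=shot('scene','s9'); w=shot('wrist','w9')
s0=load('scene0')
a=s['img'][:,:,::-1][120:380,80:460]; b=w['img'][:,:,::-1]
cv2.imwrite('pics/v9.png',np.vstack([cv2.resize(a,(480,328)),cv2.resize(b,(480,270))]))
E
```

```text
27.4 [ 0.3974 -0.3139  0.2271] [-1.5724e+00  1.3000e-03 -1.6290e+00] F [-0.16  0.02 -0.16] M [ 0.06   0.112 -0.023]
```

View pics/v9.png

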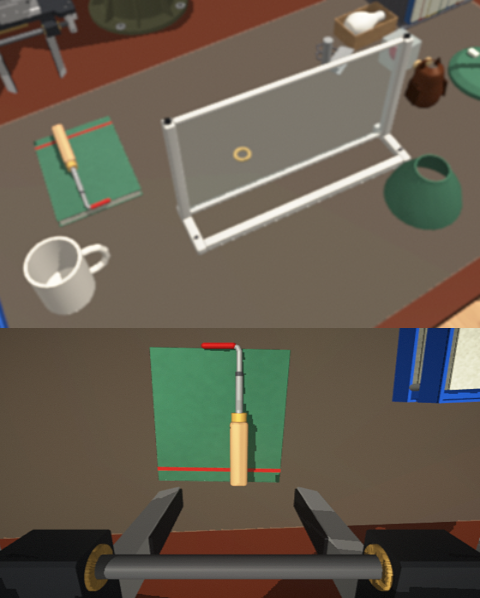

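Run:
```python
from h import *
s=load('s9'); p=atz(s,271.6,241.3,.009); print('ring',p,'x_s',(p[:2]-[.6567,.02])@[.9962,-.087])
print(ctrl.hand_in())
```

```text
ring [ 0.5659188 -0.0265902  0.009    ] x_s -0.08638288093982434
the job is handed in; nothing more can be done
None
```

The ring is out and the hook is back on the book. I handed the job in at about 27 s, well under the 72 s limit; no verdict was reported.

- **Under the screen:** I took the hook from the book and lowered it to the glass. I slid it under the screen beside the ring and felt the rail lightly, at a force reading of about 3 N that includes drag on the glass. I then backed off about 0.5 mm and worked the crook along behind the ring.
- **Drawing out:** I drew the ring 120 mm back under the screen with the hook kept down on the glass. I eased the hook off the ring before lifting, then laid it back at its recorded pick pose.
- **Ring at the end:** The last picture shows it lying flat on the near side, its centre about 86 mm in front of the screen's mid-plane (rim about 65 mm clear of the trim).
- **Rest of the scene:** The hook lies on the book, the gripper is clear of everything, and the mug, owl, carton and the rest look undisturbed. I judged that by eye, not by measuring each one.
- **Force variation:** Sampled pressing force on the glass was mostly 0.5 to 3 N. It briefly reached about 6 N at first touchdown and about 5 N at the end of the draw. At a few samples it fell to about zero, with the height reading 0.1 to 0.2 mm up. The largest such lift came while working the crook in beside the ring; during the draw the lowest sample was about 0.4 N. Force was only read between moves.
- **Rail angle:** One hand-read estimate differed from the depth fit by about 0.015 rad. It caused no visible trouble.

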